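# Cure a bonded split housing with the light rod

### The job

The split housing in the gluing jig has just been bonded with light-curing resin in the seam on its top, and its bore has been coated with the same resin. Take the lit curing lamp out of the rack and pass the tip of its light rod along the seam, from the plain end to the bore, about half a centimetre above it and slowly (about 2 cm per second); then lower the rod upright into the bore until the tip is half-way down. Finish holding the lamp still there, centred in the bore; the lamp must never touch the housing or the jig, and everything else stays where it is.

Things in the scene. Friction and masses are not known exactly. Their poses are not given: they have to be found in the camera images.
- lamp_handle (a point): Centre of the handle of the curing lamp, which stands upright and loose in one hole of the rack, this point 160 mm above the bench. Grey handle 24 mm across its x, 30 mm across its y, 80 mm tall (40 mm above and below this point); below it a 26 mm round aluminium nose resting on the rack, then a straight white light rod, 8 mm thick, 85 mm long, to pull out upward. 0.08-0.16 kg, cordless. z up.
- lamp_tip (a point): The lower end of the lamp's light rod, on the lamp's axis, 145 mm below lamp_handle. Axes as for lamp_handle.
- rack: Plywood rack, fixed, 90 x 150 mm foot; its upper board (56 x 150 mm, top 100 mm above the bench) has two 11 mm holes, 40 mm either side of its middle along its own y. Origin on the bench under its centre.
- jig: Plywood gluing jig, fixed, board 120 x 180 x 12 mm; holds the off-white two-half housing between an aluminium fence and a bar with two clamp screws, all lower than the housing's flat top, which is 72 mm above the bench: a stem 40 mm wide ending in a round 54 mm boss with the bore. The seam is the thin dark line on top at the jig's x = 0, along its y. Origin on the bench under the seam; z up.
- seam_start (a point): Start of the seam: middle of the top edge at the plain end of the housing, opposite the bore. Axes as the jig's.
- seam_end (a point): Where the seam meets the rim of the bore, 95 mm in +y from seam_start, at the same height.
- bore_mouth (a point): Centre of the mouth of the bore, level with the housing's top, 10 mm in +y beyond seam_end. The bore is round, vertical, 20 mm in diameter and 60 mm deep (down to the jig's board), so half-way is 30 mm below this point.
- scriber: Scriber standing in the rack's other hole (left or right): round, waisted wooden handle up to 25 mm thick, top 160 mm above the bench (mind it when carrying the lamp away); steel shank. 145 mm long, origin at its point. Stays there.
- syringe: Bystander: white syringe with a blue plunger lying between the jig and the rack, 128 mm long.
- cast_part: Bystander: cast resin knob, 55 mm round, 44 mm high, behind the work.
- cup_mix: Bystander: clear mixing cup, 68 mm round, 85 mm high, behind the jig.
- torch: Bystander: black pocket torch lying behind the rack, 127 mm long.
- tape: Bystander: roll of masking tape left of the rack, 104 mm round.
- mould_half: Bystander: silicone mould half, 60 x 85 x 24 mm, left of the rack.
- marker: Bystander: marker pen lying at the front right, 135 mm long.
There are look-alikes about, which are no part of the job. What is shaped like the part that bears lamp_handle but green or yellow is not meant.

How it is judged:
On the way, in this order (a step that is already met when the one before it is completed fails the run):
1. the rod's tip is over the start of the seam (within 5 mm of the line sideways, less than 14 mm above the top) (y of lamp_tip in the frame of jig between -0.079 and -0.052 m and x of lamp_tip in the frame of jig between -0.005 and 0.005 m and z of lamp_tip in the frame of jig between 0.072 and 0.086 m), for 0.1 s.
2. the tip is a third of the way along the seam (within 5 mm of the line sideways, less than 14 mm above the top) (y of lamp_tip in the frame of jig between -0.043 and -0.023 m and x of lamp_tip in the frame of jig between -0.005 and 0.005 m and z of lamp_tip in the frame of jig between 0.072 and 0.086 m), for 0.1 s.
3. the tip is two thirds of the way along the seam (within 5 mm of the line sideways, less than 14 mm above the top) (y of lamp_tip in the frame of jig between -0.013 and 0.007 m and x of lamp_tip in the frame of jig between -0.005 and 0.005 m and z of lamp_tip in the frame of jig between 0.072 and 0.086 m), for 0.1 s.
4. the tip is over the end of the seam at the bore (within 5 mm of the line sideways, less than 14 mm above the top) (y of lamp_tip in the frame of jig between 0.014 and 0.036 m and x of lamp_tip in the frame of jig between -0.005 and 0.005 m and z of lamp_tip in the frame of jig between 0.072 and 0.086 m), for 0.1 s.
At the end, for the whole second after the job is handed in: The lamp is in the gripper, still (under 10 mm/s) and upright within 0.1 rad, its tip within 3.5 mm of the bore's axis and 21 to 39 mm below the mouth of the bore, touching neither housing nor jig (horizontal distance between lamp_tip and bore_mouth below 0.0035 m and z of lamp_tip in the frame of jig between 0.033 and 0.051 m and angle between lamp_tip's own z axis and vertical below 0.1 rad and linear speed of lamp below 0.01 m/s and contact force between the fingers and lamp above 1 N and contact force between lamp and jig below 0.3 N); the arm keeps its last pose, push and grip.
It fails at once if the lamp touches the housing or the jig (contact force between lamp and jig above 0.3 N).
It fails at once if the tip runs along the seam faster than 60 mm/s (y of lamp_tip in the frame of jig between -0.052 and 0.014 m and x of lamp_tip in the frame of jig between -0.01 and 0.01 m and z of lamp_tip in the frame of jig between 0.06 and 0.086 m and linear speed of lamp above 0.06 m/s).
It fails at once if another thing on the bench is moved more than 20 mm (distance of any of scriber, syringe, cast_part, cup_mix, torch, tape, mould_half, marker from where it was at the start of the episode above 0.02 m).
It also fails if it takes over 61 s, if anything falls off the work surface, if the arm or the gripper's body presses on something with over 40 N, if the wrist force passes 120 N, or if a joint passes its speed limit or range.

### The arm

A 6-joint arm with a two-finger parallel gripper is mounted at the origin on a cart in front of the work surface, level with it; the furniture and walls round the work are solid. World frame = base frame: x ahead of the robot, y to its left, z up, the work surface at z = 0. Lengths are in m, angles in rad, forces in N, time in s.
With the tool pointing down it reaches from about 0.375 to 0.975 m from the base axis. Payload 3.8 kg.
Tool frame: the origin (TCP) lies at the very end of the fingers, on their centre line; the grasp point (between the pads) lies 19 mm behind it; z points along the fingers, y is the direction in which the jaws open and shut (so a half turn about z gives the same grasp; the last joint's range is limited). The gripper opens to 88 mm and grips with 3 to 60 N. Pads are 18 mm wide; open, the fingers measure 123 mm over their backs; the gripper's body (75 mm by 187 mm) begins 45 mm behind the grasp point.
Start: joints at [1.279, 0.264, 1.604, -0, 1.274, -0.037], TCP at [0.17, 0.653, 0.239] pointing down, gripper open.
Joint ranges: [-2.63, 2.63], [-0.94, 2.18], [0.31, 2.57], [-1.31, 4.45], [0, 2.66], [-2.55, 2.55]. Speed limits (rad/s): [2.57, 2.57, 3.14, 3.14, 3.14, 3.14].

### API

Orientations are given as a unit quaternion [x, y, z, w].
In Python, from rig import bot, planner, cams, job gives the robot as it stands. Calls block until the motion is done:
- bot.reach(position, orientation): joint-space move of the TCP to a pose.
- bot.move_l(position, velocity=0.15, rot=None, until_force=None): straight line of the TCP; rot=None keeps the orientation; velocity is the mean speed in m/s. With until_force (N) it stops when the force on the tool has changed by that much, and returns True; else False.
- bot.move_j(angles): joint-space move.
- bot.gripper_to(opening, effort=None): finger opening in m; effort is the grip in N (None keeps the last); returns when the fingers have stopped.
- bot.hold(seconds).
- planner.inverse_kinematics(position, orientation): joint angles nearest the present ones, or None.
- bot.get_state(): the state.
- cams.capture(name): name is "side" or "top" or "wrist"; returns the picture (384x512x3 uint8, red, green, blue); there is no depth.
- cams.get_calibration(name): a dict with "fx", "fy", "cx", "cy" (pixels), "R" (3x3) and "t" (3): a world point X has camera coordinates R X + t. Camera axes: x right, y down, z forward; pixel columns grow to the right and rows downward; lengths in m; the calibration is good to about 2 mm. A picture is of the moment at which its call begins: read the wrist's pose just before it. get_calibration takes no time and is no camera call; for the wrist camera it gives the pose at the moment of the call.
A pose or a line that the arm cannot do raises bot.IKError and nothing moves.
- job.sign_off(): hands the job in, once; it reports no verdict.
The state is a dict: "time": time; "qpos": joint angles; "joint_velocities": joint speeds; "joint_efforts": joint torques, N m; "position": TCP position; "eef_rot": TCP orientation; "ft_force": force on the tool from outside, world axes, zero at the start; "torque": the same for the moment, N m; "gripper_width": finger opening in m.
Only numpy, scipy, OpenCV 4.12 (cv2) and the standard library are available. Lean on these libraries where they do the work, as an engineer would, in place of code of your own. Each camera call takes 0.05 s, during which the arm holds its last target. There are 200 camera calls.

## Working session

There is one attempt and no reset: what is moved stays moved. The work goes in short steps, each a Python script; the robot and the scene stay as the last script left them, time stands still between calls to the robot, and variables do not carry over. Pictures are saved under pics/ and viewed, about 8 in all and at most 12, crops included, and the job is handed in when it is done.

```bash
mkdir -p pics; ls; python3 - <<'E'
from rig import bot, planner, cams, job
import cv2, numpy as np
ims=[]
for n in ["top","side"]:
    im=cams.capture(n); cv2.imwrite(f"pics/{n}0.png",im[:,:,::-1])
    c=cams.get_calibration(n); R=np.array(c["R"]);t=np.array(c["t"])
    print(n,c["fx"],c["fy"],c["cx"],c["cy"],"pos",-R.T@t,"R",R.round(3).tolist())
im=cams.capture("wrist"); cv2.imwrite("pics/wrist0.png",im[:,:,::-1])
s=bot.get_state(); print(s["time"],s["position"],s["eef_rot"],s["gripper_width"],s["ft_force"])
c=cams.get_calibration("wrist"); R=np.array(c["R"]);t=np.array(c["t"]);print(-R.T@t,R.round(3).tolist(),c["fx"])
E
```

```text
pics
top 456.87565386910984 456.87565386910984 252.20305987069298 185.8852005433505 pos [0.26570534 0.04553409 1.5127977 ] R [[-0.003, -1.0, 0.008], [-0.986, 0.002, -0.166], [0.166, -0.008, -0.986]]
side 350.27101660626306 350.27101660626306 257.48007070558367 190.00690549976673 pos [0.92776952 0.76653082 0.90595515] R [[-0.86, 0.51, 0.017], [0.334, 0.588, -0.737], [-0.386, -0.628, -0.676]]
0.15 [0.16997046 0.65266858 0.23766376] [ 1.27035674e-01  9.91897750e-01 -8.78503497e-04 -1.37775485e-04] 0.08795977539844536 [ 0.10324955  0.07078273 -0.05955085]
[0.10119886 0.66946781 0.38497441] [[0.251, 0.968, -0.002], [0.929, -0.241, 0.28], [0.271, -0.072, -0.96]] 292.73043035963155
```

View pics/top0.png

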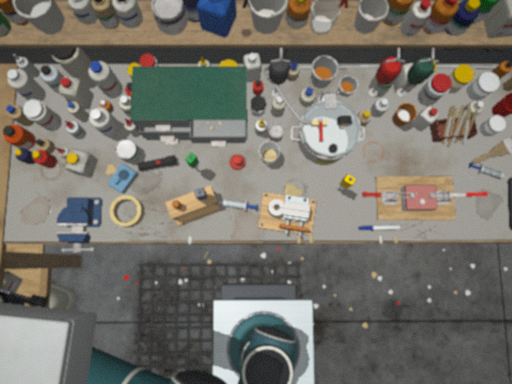

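View pics/side0.png

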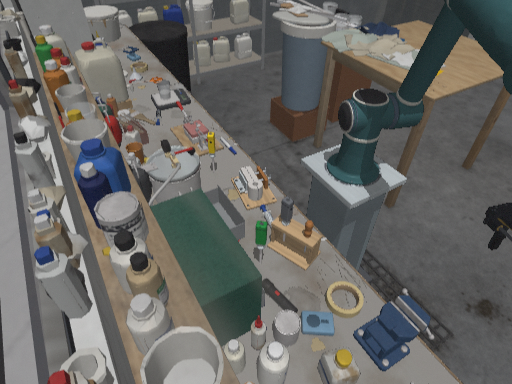

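Candidates for the lamp: the grey handle in the rack at top (200,193) / side (287,208), the green look-alike at top (191,159) / side (261,232), and the yellow one at top (348,181) / side (211,142). The scriber (brown) is in the other hole, at top (178,203). By the description I choose the grey one in the rack, and I check it in an enlarged crop.

```bash
python3 - <<'E'
import cv2, numpy as np
t=cv2.imread("pics/top0.png")[165:245,155:325]; s=cv2.imread("pics/side0.png")[160:270,220:330]
t=cv2.resize(t,None,fx=4.7,fy=4.7,interpolation=cv2.INTER_CUBIC)
s=cv2.resize(s,None,fx=2,fy=2,interpolation=cv2.INTER_CUBIC)
o=np.zeros((t.shape[0]+s.shape[0],t.shape[1],3),np.uint8);o[:t.shape[0]]=t;o[t.shape[0]:,:s.shape[1]]=s
w=cv2.imread("pics/wrist0.png"); w=cv2.resize(w,(293,220)); o[t.shape[0]:,300:593]=w
cv2.imwrite("pics/crop1.png",o);print(o.shape)
E
```

```text
(596, 799, 3)
```

View pics/crop1.png

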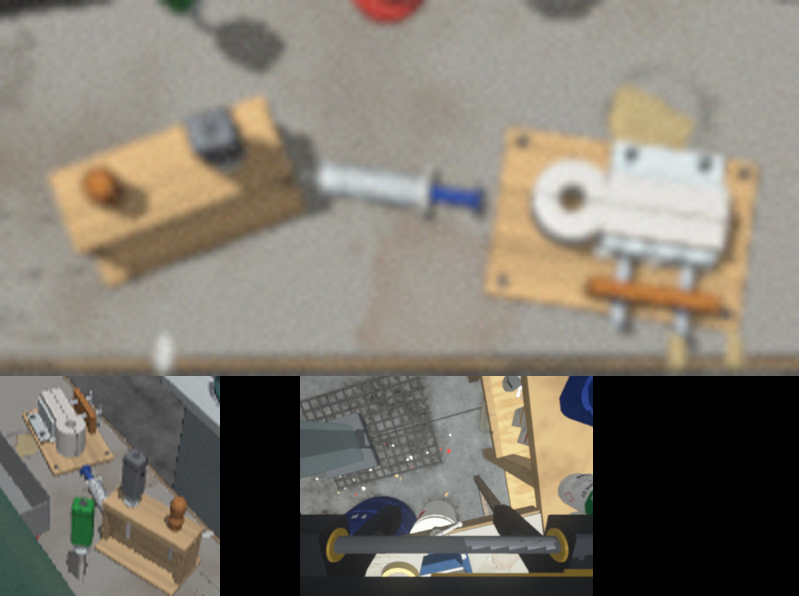

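The crop shows the grey lamp at top pixel ≈(200.3,193.3), the bore at ≈(276.5,207), the seam running right to ≈(310,209), and the scriber in the rack's left hole at (176,204). Next I cast rays for a first estimate and take close wrist views over the jig and the lamp.

```bash
cat > h.py <<'E'
from rig import bot, planner, cams, job
import cv2, numpy as np
from scipy.spatial.transform import Rotation as Ro
def ray(c,u,v,z):
    R=np.array(c["R"]);t=np.array(c["t"]);o=-R.T@t
    d=R.T@np.array([(u-c["cx"])/c["fx"],(v-c["cy"])/c["fy"],1]); return o+d*(z-o[2])/d[2]
def proj(c,X):
    p=np.array(c["R"])@np.array(X)+np.array(c["t"]); return np.array([c["fx"]*p[0]/p[2]+c["cx"],c["fy"]*p[1]/p[2]+c["cy"]])
def down(a):  # tool z down, tool x at world yaw a
    return (Ro.from_euler('z',a)*Ro.from_euler('x',np.pi)).as_quat()
def shot(n,name):
    c=cams.get_calibration(n); im=cams.capture(n); cv2.imwrite(f"pics/{name}.png",im[:,:,::-1]); return c,im[:,:,::-1].copy()
E
python3 - <<'E'
from h import *
c=cams.get_calibration("top")
lamp=ray(c,200.3,193.3,.2); bore=ray(c,276.5,206.9,.072); st=ray(c,309.9,209.3,.072); scr=ray(c,155+100/4.7,165+185/4.7,.15)
print(lamp,bore,st,scr, bore-st, np.linalg.norm(bore-st))
s=bot.get_state();print(s["qpos"])
for nm,p in [("jig",(bore+st)/2),("lamp",lamp)]:
  for a in np.arange(-180,180,45):
    x=np.array([np.cos(np.radians(a)),np.sin(np.radians(a)),0])
    q=planner.inverse_kinematics((p*[1,1,0]+[0,0,.26]).tolist(),down(np.radians(a)).tolist())
    print(nm,a,None if q is None else np.round(q,2))
E
```

```text
[0.46571645 0.18570459 0.2       ] [ 0.44102939 -0.04303639  0.072     ] [ 0.43311304 -0.14899668  0.072     ] [0.43991511 0.26254936 0.15      ] [0.00791635 0.10596029 0.        ] 0.10625559569918964
[ 1.27911112e+00  2.64587570e-01  1.60506998e+00 -1.62607901e-05
  1.27371352e+00 -3.69206033e-02]
jig -180 [-0.27 -0.19  2.04  0.    1.3  -1.84]
jig -135 None
jig -90 None
jig -45 [-0.27 -0.19  2.04 -0.    1.3   2.08]
jig 0 [-0.27 -0.19  2.04 -0.    1.3   1.3 ]
jig 45 [-0.27 -0.19  2.04 -0.    1.3   0.51]
jig 90 [-0.27 -0.19  2.04  0.    1.3  -0.27]
jig 135 [-0.27 -0.19  2.04  0.    1.3  -1.06]
lamp -180 [ 0.33 -0.08  1.94  0.    1.28 -1.24]
lamp -135 [ 0.33 -0.08  1.94  0.    1.28 -2.03]
lamp -90 None
lamp -45 None
lamp 0 [ 0.33 -0.08  1.94 -0.    1.28  1.9 ]
lamp 45 [ 0.33 -0.08  1.94 -0.    1.28  1.12]
lamp 90 [ 0.33 -0.08  1.94 -0.    1.28  0.33]
lamp 135 [ 0.33 -0.08  1.94  0.    1.28 -0.46]
```

```bash
python3 - <<'E'
from h import *
bot.reach([.466-.01,.186-.03,.30],down(np.radians(108)).tolist())
c1,w1=shot("wrist","wlamp")
bot.reach([.437,-.05,.27],down(np.radians(86)).tolist())
c2,w2=shot("wrist","wjig")
cv2.imwrite("pics/pair.png",cv2.resize(np.hstack([w1[:, :],w2]),(800,300)))
import json
json.dump([{k:np.array(v).tolist() for k,v in c.items()} for c in (c1,c2)],open("cal.json","w"))
print(bot.get_state()["time"],bot.get_state()["position"])
E
```

```text
3.175 [ 0.43753491 -0.04899569  0.27032652]
```

View pics/wlamp.png

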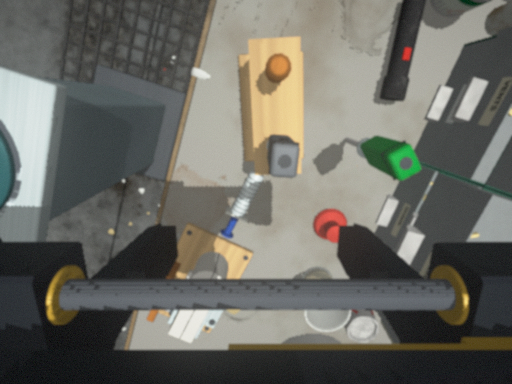

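View pics/wjig.png

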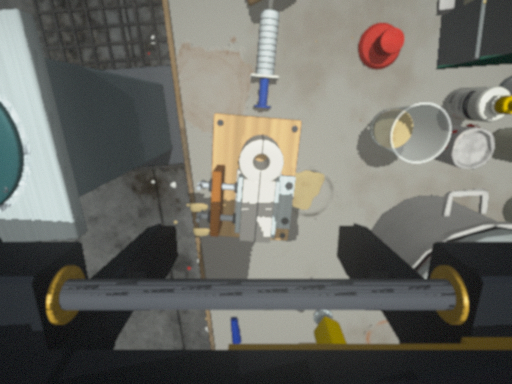

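The wrist views show the lamp's top face around (285,160), the scriber at (278,67), the green look-alike clear at (402,160), the bore at (261,160) and the plain end at about (257,240). I refine these by enlarging and with masks.

```bash
python3 - <<'E'
import cv2,json,numpy as np
from h import ray
cl,cj=json.load(open("cal.json"))
L=cv2.imread("pics/wlamp.png");J=cv2.imread("pics/wjig.png")
# bore: dark blob inside white boss ; subpixel on 6x upsample
x0,y0=236,136; g=cv2.resize(cv2.cvtColor(J,6)[y0:y0+50,x0:x0+50],None,fx=6,fy=6,interpolation=cv2.INTER_CUBIC)
for th in (150,170,190):
    cs,_=cv2.findContours((g<th).astype(np.uint8),cv2.RETR_LIST,cv2.CHAIN_APPROX_NONE)
    for q in cs:
        a=cv2.contourArea(q)
        if 1500<a<20000:
            (cx,cy),(w,h),an=cv2.fitEllipse(q); u,v=(cx+.5)/6-.5+x0,(cy+.5)/6-.5+y0
            print("bore",th,a,round(u,2),round(v,2),w/6,h/6,ray(cj,u,v,.072))
A=cv2.resize(L[130:185,255:315],None,fx=7,fy=7,interpolation=cv2.INTER_CUBIC)
B=cv2.resize(J[130:250,225:305],None,fx=4.5,fy=4.5,interpolation=cv2.INTER_CUBIC)
o=np.zeros((max(A.shape[0],B.shape[0]),A.shape[1]+B.shape[1],3),np.uint8);o[:A.shape[0],:A.shape[1]]=A;o[:B.shape[0],A.shape[1]:]=B
cv2.imwrite("pics/crop2.png",o);print(o.shape)
E
```

```text
bore 150 6256.0 261.1 161.26 14.611507415771484 15.198744455973307 [ 0.44389669 -0.04535192  0.072     ]
bore 150 2564.5 260.94 164.01 45.74732462565104 55.23945109049479 [ 0.44348979 -0.04867048  0.072     ]
bore 170 7184.0 261.04 161.32 15.789435068766275 16.146291097005207 [ 0.44382601 -0.04541116  0.072     ]
bore 170 4361.5 262.61 173.82 53.45771280924479 75.16153462727864 [ 0.44473176 -0.06085783  0.072     ]
bore 190 8028.0 261.01 161.31 16.78268051147461 16.998451232910156 [ 0.44378557 -0.04539866  0.072     ]
bore 190 14469.0 267.6 174.72 56.54448954264323 85.79910278320312 [ 0.45069077 -0.06238563  0.072     ]
(540, 780, 3)
```

View pics/crop2.png

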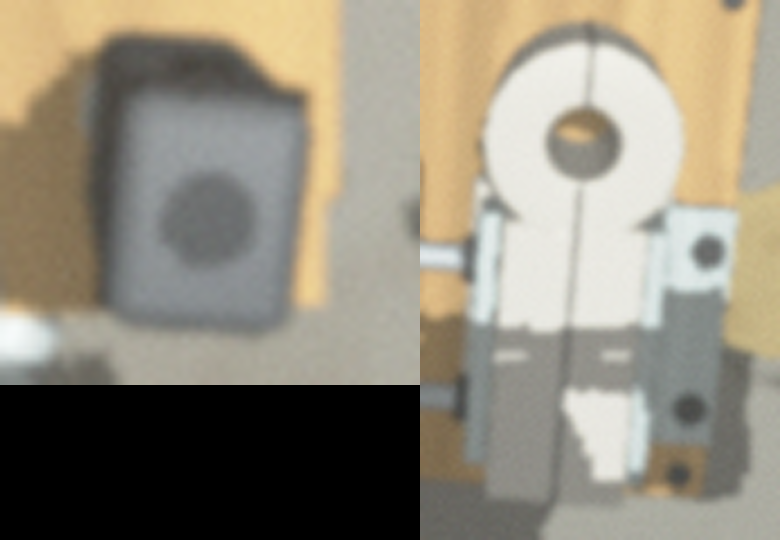

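```bash
python3 - <<'E'
import json,numpy as np
from h import *
cl,cj=json.load(open("cal.json"))
P=[ray(cl,255+(u+.5)/7-.5,130+(v+.5)/7-.5,.2)[:2] for u,v in [(120,86),(305,97),(291,327),(106,324),(208,218)]]
P=np.array(P);print("lamp",P.round(4).tolist(),P[:4].mean(0));
e=[P[1]-P[0],P[2]-P[3],P[3]-P[0],P[2]-P[1]]
print([(np.linalg.norm(x).round(4),np.degrees(np.arctan2(x[1],x[0])).round(1)) for x in e])
f=lambda u,v:ray(cj,225+(u-420+.5)/4.5-.5,130+(v+.5)/4.5-.5,.072)
b=ray(cj,261.06,161.3,.072);s=f(550,500);m=f(567,330);n=f(579,190)
for q in (n,m,s): d=b-q;print(q,np.linalg.norm(d),np.degrees(np.arctan2(-d[0],d[1])))
ct=cams.get_calibration("top");print(proj(ct,b),proj(ct,[*P[:4].mean(0),.2]))
E
```

```text
lamp [[0.4559, 0.198], [0.4774, 0.2037], [0.4857, 0.1765], [0.4637, 0.1697], [0.4713, 0.1862]] [0.47068057 0.1869839 ]
[(np.float64(0.0223), np.float64(14.7)), (np.float64(0.023), np.float64(17.1)), (np.float64(0.0294), np.float64(-74.5)), (np.float64(0.0284), np.float64(-73.1))]
[ 0.44166953 -0.05817638  0.072     ] 0.012967822022701388 -9.674165331385431
[ 0.43574465 -0.09756963  0.072     ] 0.05280226695255019 -8.828611535449154
[ 0.42733399 -0.14880344  0.072     ] 0.10472087107510344 -9.073549443408632
[277.23088873 206.01614628] [199.88599046 191.61159451]
```

```bash
python3 - <<'E'
from h import *
q=down(np.radians(106)).tolist(); x,y=.471,.1866
bot.gripper_to(.055,30)
bot.reach([x,y,.27],q)
bot.move_l([x,y,.143],.12)
print(bot.get_state()["position"],bot.get_state()["ft_force"])
bot.gripper_to(.0,30)
s=bot.get_state();print(s["gripper_width"],s["ft_force"],s["position"])
bot.move_l([x,y,.256],.08)
s=bot.get_state();print(s["gripper_width"],s["ft_force"],s["position"],s["time"])
c,w=shot("wrist","lift")
print([proj(c,[x,y,z]).round(1) for z in (.128,.2)])
E
```

```text
[0.47175607 0.18683486 0.14392317] [ 0.26327417 -1.15715157 -0.64501669]
0.023811706132094806 [-0.03132947 -0.52164212  2.08501716] [0.47111257 0.18666762 0.14324446]
0.023607692907106598 [-0.60031184  0.56492974 -0.73150679] [0.47062661 0.1864663  0.25526427] 8.1167
[array([257.1, 179.2]), array([257. , 203.5])]
```

View pics/lift.png

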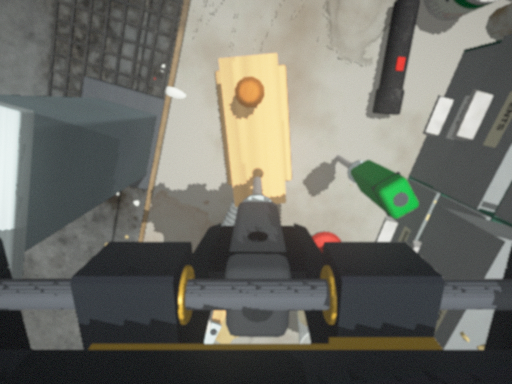

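The lamp is held (width 23.6 mm) and the rod is clear of the rack, with the tip around (258,178) as predicted. Now I carry it above the seam start and compare tip and seam in the wrist view.

```bash
python3 - <<'E'
from h import *
q=down(np.radians(81)).tolist(); d=np.array([np.sin(np.radians(9)),np.cos(np.radians(9))]); b=np.array([.4438,-.0454])
p=b-.103*d
bot.reach([*p,.258],q)
bot.move_l([*p,.226],.06)
bot.hold(.3)
s=bot.get_state();print(s["gripper_width"],s["ft_force"],s["position"],s["eef_rot"],s["time"])
c,w=shot("wrist","start"); c2,w2=shot("side","start_s"); c3,w3=shot("top","start_t")
x,y,z=s["position"];tip=[x,y,z-.128]
print(proj(c,tip),[proj(c,[*(b-k*d),.072]).round(1).tolist() for k in (.0,.01,.105)])
print(proj(c2,tip),proj(c3,tip))
A=cv2.resize(w[100:230,206:306],None,fx=4.5,fy=4.5,interpolation=cv2.INTER_CUBIC)
u,v=proj(c2,tip).astype(int);B=cv2.resize(w2[v-50:v+15,u-30:u+30],(345,374),interpolation=cv2.INTER_CUBIC)
print(u,v)
o=np.zeros((585,795,3),np.uint8);o[:,:450]=A;o[:374,450:]=B;cv2.imwrite("pics/crop3.png",o)
E
```

```text
0.024246033503943457 [-0.01559957  0.46104726 -0.24586988] [ 0.42792414 -0.14728624  0.22642983] [7.60442084e-01 6.49405619e-01 1.92584229e-04 3.76884012e-04] 10.425
[255.56439303 179.38276596] [[255.3, 68.2], [255.3, 79.3], [255.4, 174.9]]
[244.19373178 160.8089188 ] [310.5123853  209.97483699]
244 160
```

View pics/crop3.png

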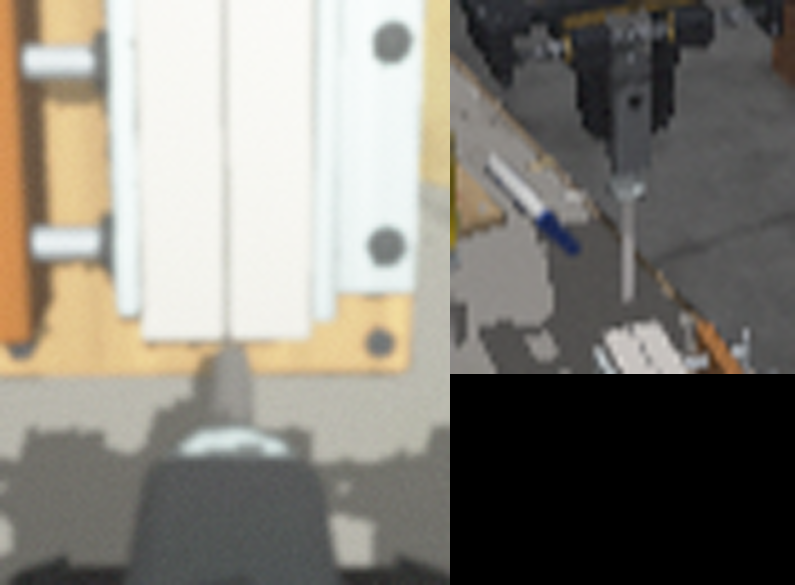

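The wrist crop shows the rod tip at about (257.5,177) and the seam from (255.7,100) to (256.8,175): nearly aligned, with the rod parallel to the handle. I fit the seam line and the rod centre subpixel.

```bash
cat >> h.py <<'E'
def seam(im,rows,guess,hw=8):
    g=cv2.GaussianBlur(cv2.cvtColor(im,6).astype(np.float32),(1,5),0); o=[]
    for r in rows:
        u0=int(round(guess(r)))-hw; p=g[r,u0:u0+2*hw+1]; wgt=np.clip(np.median(p)-p-15,0,None); k=int(np.argmax(wgt))
        if wgt[k]>15:
            s=slice(max(k-2,0),k+3); o.append([r,u0+np.average(np.arange(2*hw+1)[s],weights=wgt[s])])
    return np.array(o)
E
python3 - <<'E'
from h import *
w=cv2.imread("pics/start.png"); c=cams.get_calibration("wrist")
o=seam(w,range(95,173),lambda r:256); k=np.polyfit(o[:,0],o[:,1],1);res=o[:,1]-np.polyval(k,o[:,0]);o=o[abs(res)<1];k=np.polyfit(o[:,0],o[:,1],1)
print(len(o),k,np.std(o[:,1]-np.polyval(k,o[:,0])))
P=[ray(c,np.polyval(k,r),r,.072) for r in (75.,100.,175.)]; print(np.round(P,4).tolist()); e=P[1]-P[2];print(np.degrees(np.arctan2(e[0],e[1])))
g=cv2.cvtColor(w,6)
for r in (174,176,178,180,183,186,190): print(r,g[r,244:272].tolist())
E
```

```text
7 [6.37915104e-03 2.54702221e+02] 0.026300174186919236
[[0.4425, -0.0513, 0.072], [0.4391, -0.0741, 0.072], [0.4276, -0.1491, 0.072]]
8.677689299028279
174 [232, 232, 233, 232, 232, 230, 231, 230, 230, 230, 224, 199, 185, 204, 226, 230, 228, 232, 230, 230, 230, 230, 230, 231, 231, 232, 232, 232]
176 [185, 185, 187, 179, 163, 163, 169, 177, 177, 174, 170, 160, 152, 160, 163, 163, 169, 182, 187, 189, 189, 193, 196, 203, 209, 212, 209, 207]
178 [202, 203, 201, 198, 194, 188, 184, 174, 171, 167, 159, 151, 154, 155, 153, 159, 170, 190, 201, 204, 203, 208, 208, 211, 211, 212, 204, 205]
180 [199, 202, 198, 199, 196, 185, 158, 137, 127, 133, 141, 147, 152, 154, 156, 155, 160, 180, 195, 201, 205, 206, 208, 209, 209, 209, 205, 202]
183 [178, 178, 179, 175, 164, 139, 122, 118, 121, 127, 137, 146, 152, 154, 156, 152, 153, 160, 171, 178, 178, 181, 178, 178, 178, 173, 173, 174]
186 [187, 184, 185, 180, 158, 129, 121, 119, 121, 127, 140, 148, 152, 155, 155, 150, 150, 155, 170, 180, 184, 185, 186, 184, 184, 186, 188, 184]
190 [139, 123, 118, 119, 115, 118, 117, 117, 124, 131, 139, 141, 143, 148, 151, 151, 149, 153, 167, 179, 183, 186, 182, 182, 184, 183, 180, 184]
```

```bash
sed -i 's/wgt\[k\]>15/wgt[k]>5/; s/-p-15/-p-4/' h.py; python3 - <<'E'
from h import *
a=np.radians(8.7); d=np.array([np.sin(a),np.cos(a)]); n=np.array([d[1],-d[0]]); b=np.array([.4434,-.0454])
p=b-.102*d-.0012*n
bot.move_l([*p,.207],.03); bot.hold(.3)
s=bot.get_state();print(s["gripper_width"],s["ft_force"],s["position"],s["time"])
c,w=shot("wrist","low"); c2,w2=shot("side","low_s")
x,y,z=s["position"];tip=[x,y,z-.128]; print(proj(c,tip))
o=seam(w,range(80,160),lambda r:256,5); k=np.polyfit(o[:,0],o[:,1],1)
for _ in range(3): o=o[abs(o[:,1]-np.polyval(k,o[:,0]))<.8];k=np.polyfit(o[:,0],o[:,1],1)
print(len(o),k,np.std(o[:,1]-np.polyval(k,o[:,0])))
P=[ray(c,np.polyval(k,r),r,.072) for r in (80.,175.)]; e=P[0]-P[1];print(np.round(P,4).tolist(),np.degrees(np.arctan2(e[0],e[1])))
A=cv2.resize(w[125:205,221:291],(490,560),interpolation=cv2.INTER_CUBIC)
u,v=proj(c2,tip).astype(int);B=cv2.resize(w2[v-30:v+30,u-25:u+25],(300,360),interpolation=cv2.INTER_CUBIC);print(u,v,proj(c2,tip),proj(c2,[*tip[:2],.072]))
o=np.zeros((560,790,3),np.uint8);o[:,:490]=A;o[:360,490:]=B;cv2.imwrite("pics/crop4.png",o)
E
```

```text
0.023833335920027367 [-0.14986708  0.83478323 -1.91431543] [ 0.42690064 -0.14610681  0.20719558] 11.6583
[255.60158819 179.3945486 ]
80 [9.10271886e-03 2.55642976e+02] 0.09580915258496166
[[0.4419, -0.0562, 0.072], [0.4289, -0.1437, 0.072]] 8.444469330962626
244 164 [244.62779343 164.92594827] [244.64329205 166.41371462]
```

View pics/crop4.png

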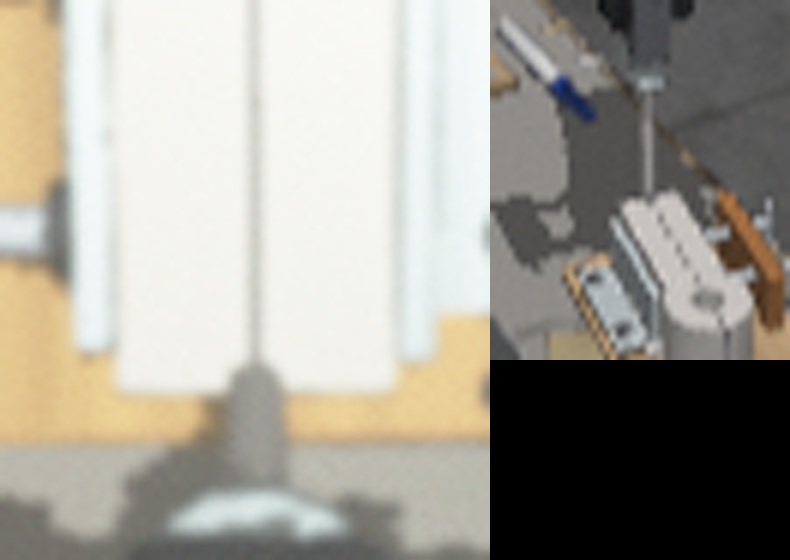

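The tip sits over the seam start: rod centre at crop x≈257 against the seam at 255, which is under 0.3 px of error, and it is at the housing's end edge. I sweep now at about 2 cm/s and look again at the bore.

```bash
python3 - <<'E'
from h import *
cs=cams.get_calibration("side");print("side bore pred",proj(cs,[.4434,-.0454,.072]),"seen 255.3,183.5")
a=np.radians(8.5); d=np.array([np.sin(a),np.cos(a)])
p0=np.array([.42690,-.14611])
p=p0+.095*d
bot.move_l([*p,.207],.02); bot.hold(.2)
s=bot.get_state();print(s["gripper_width"],s["ft_force"],s["position"],s["time"])
c,w=shot("wrist","end"); c2,w2=shot("side","end_s")
x,y,z=s["position"];tip=[x,y,z-.128]; print(proj(c,tip),proj(c2,tip),proj(c,[.4435,-.0454,.072]))
A=cv2.resize(w[125:205,221:291],(490,560),interpolation=cv2.INTER_CUBIC)
u,v=proj(c2,tip).astype(int);B=cv2.resize(w2[v-30:v+30,u-25:u+25],(300,360),interpolation=cv2.INTER_CUBIC);print(u,v)
o=np.zeros((560,790,3),np.uint8);o[:,:490]=A;o[:360,490:]=B;cv2.imwrite("pics/crop5.png",o)
E
```

```text
side bore pred [254.26916919 183.09433344] seen 255.3,183.5
0.02379736164796187 [-0.90180721 -0.03113479 -0.92429449] [ 0.44093922 -0.05215775  0.20700629] 16.8583
[255.65928532 179.39582148] [253.93282225 180.33090882] [257.17079473 170.68169306]
253 180
```

View pics/crop5.png

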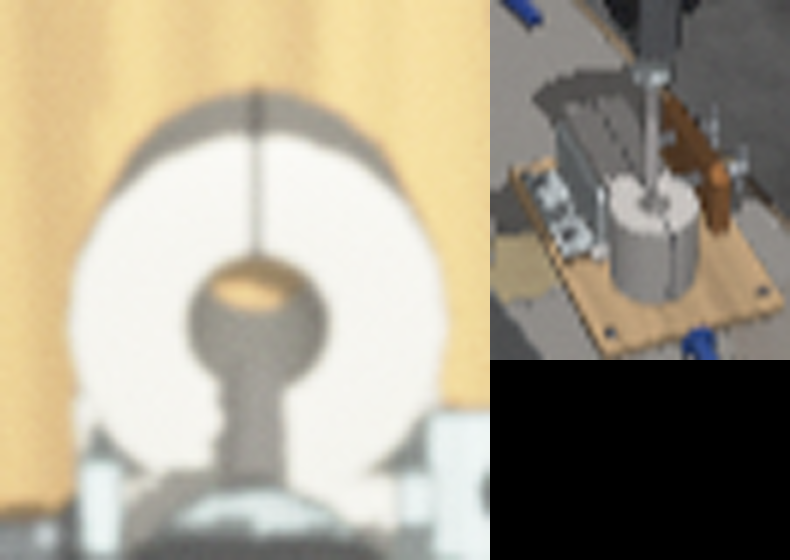

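The bore is seen at (257.4,170.6), where it was predicted (257.2,170.7), and the rod at u≈256.9. I measure the tip centre fore-aft from its arc over the white housing in the earlier picture, and recompute the bore from this one.

```bash
python3 - <<'E'
from h import *
c=cams.get_calibration("wrist"); L=cv2.imread("pics/low.png"); E=cv2.imread("pics/end.png")
g=cv2.resize(cv2.cvtColor(L,6)[165:190,240:272],None,fx=8,fy=8,interpolation=cv2.INTER_CUBIC).astype(int)
for th in (185,200): 
    print("top edge by col",[(240+j/8,165+int(np.argmax(g[:,j]<th))/8) for j in range(12*8,21*8,8)])
gl=cv2.cvtColor(L,6)
for r in (177,178,179,180): print(r,gl[r,246:268].tolist())
ge=cv2.cvtColor(E,6)
for r in (182,184,186,188): print(r,ge[r,246:268].tolist())
g=cv2.resize(ge[150:195,230:285],None,fx=8,fy=8,interpolation=cv2.INTER_CUBIC)
# bore edge points by radial search, skipping the rod and seam side
pts=[]
for t in np.radians(np.r_[-60:-15:5,195:240:5,0:40:5,140:180:5]-0.):
    rr=np.arange(4,14,.1); u=257.4+rr*np.cos(t); v=170.6+rr*np.sin(t)
    pr=cv2.remap(ge,u.astype(np.float32)[None],v.astype(np.float32)[None],1)[0].astype(int)
    k=np.argmax(pr>190); pts.append([u[k],v[k]])
el=cv2.fitEllipse(np.array(pts,np.float32)); print("bore",el,ray(c,*el[0],.072))
E
```

```text
top edge by col [(252.0, 181.375), (253.0, 180.875), (254.0, 179.5), (255.0, 178.125), (256.0, 177.5), (257.0, 176.75), (258.0, 176.75), (259.0, 177.5), (260.0, 178.5)]
top edge by col [(252.0, 181.0), (253.0, 180.5), (254.0, 178.5), (255.0, 177.625), (256.0, 177.0), (257.0, 175.625), (258.0, 175.875), (259.0, 177.0), (260.0, 177.875)]
177 [241, 240, 241, 241, 242, 241, 239, 232, 219, 196, 178, 166, 174, 197, 223, 236, 241, 242, 242, 242, 241, 241]
178 [241, 240, 240, 242, 242, 241, 237, 221, 184, 164, 160, 159, 160, 170, 197, 226, 239, 240, 241, 241, 241, 241]
179 [240, 239, 239, 239, 239, 240, 233, 209, 166, 151, 153, 156, 158, 159, 179, 211, 233, 237, 237, 237, 238, 239]
180 [229, 229, 226, 225, 224, 222, 212, 189, 159, 151, 152, 156, 159, 157, 166, 190, 215, 221, 221, 221, 225, 228]
182 [245, 244, 246, 246, 243, 228, 185, 153, 145, 153, 159, 164, 161, 163, 171, 206, 236, 244, 245, 246, 245, 245]
184 [244, 245, 245, 245, 245, 240, 217, 168, 151, 154, 157, 163, 161, 159, 170, 202, 233, 243, 246, 245, 245, 245]
186 [244, 245, 245, 244, 242, 231, 199, 159, 148, 152, 159, 162, 159, 162, 166, 192, 228, 242, 245, 244, 245, 244]
188 [244, 245, 245, 241, 230, 195, 159, 147, 147, 154, 160, 162, 159, 161, 165, 191, 227, 242, 244, 244, 244, 244]
bore ((257.6203918457031, 171.27621459960938), (17.127498626708984, 20.83921241760254), 80.70013427734375) [ 0.44384532 -0.04605776  0.072     ]
```

```bash
python3 - <<'E'
from h import *
c=cams.get_calibration("wrist"); s=bot.get_state(); x,y,z=s["position"]
tip=ray(c,256.9,181.0,z-.128); bore=ray(c,257.4,170.9,.072); mv=(bore-tip)[:2]; print(tip,bore,mv,np.linalg.norm(mv),z)
p=np.array([x,y])+mv
bot.move_l([*p,.207],.02); bot.hold(.2)
c,w=shot("wrist","over"); s=bot.get_state(); print(s["position"],s["ft_force"],s["time"],proj(c,bore))
c2,w2=shot("side","over_s")
A=cv2.resize(w[125:205,221:291],(490,560),interpolation=cv2.INTER_CUBIC)
B=cv2.resize(w2[150:210,228:278],(300,360),interpolation=cv2.INTER_CUBIC)
o=np.zeros((560,790,3),np.uint8);o[:,:490]=A;o[:360,490:]=B;cv2.imwrite("pics/crop6.png",o)
E
```

```text
[ 0.44187743 -0.05393297  0.07899397] [ 0.44368952 -0.04564854  0.072     ] [0.00181209 0.00828443] 0.008480302168907989 0.20699397129965544
[ 0.44273207 -0.04395196  0.20699235] [ 0.1055857  -0.8673174  -2.06883177] 17.7833 [256.90445607 179.15778056]
```

View pics/crop6.png

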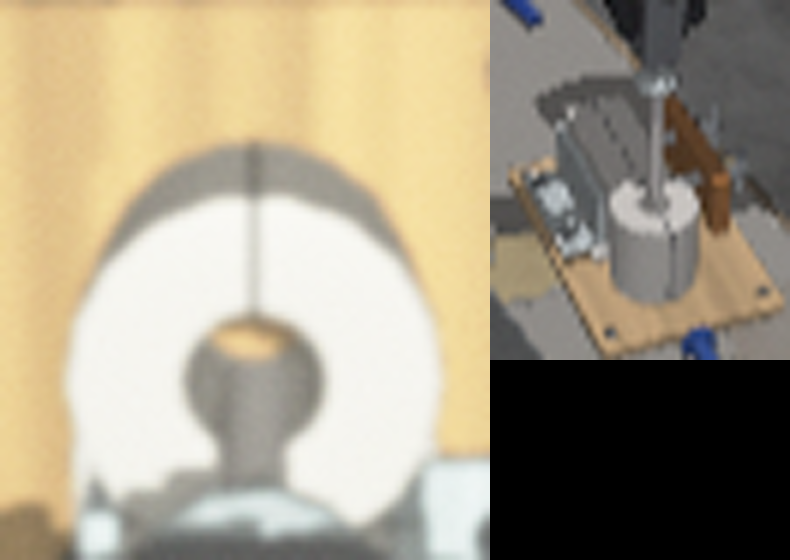

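The rod is centred over the bore (rod u≈257 in the crop against bore 254, ≈0.4 mm), with a plausible fore-aft position. I lower it straight down and check again.

```bash
python3 - <<'E'
from h import *
p=[.44273-.0003,-.04395]
print(bot.move_l([*p,.170],.02,until_force=6)); bot.hold(.3)
c,w=shot("wrist","in"); s=bot.get_state(); print(s["position"],s["eef_rot"],s["gripper_width"],s["ft_force"],s["torque"],s["time"])
c2,w2=shot("side","in_s"); 
print(proj(c,[.4437,-.04565,.072]),proj(c,[.4437,-.04565,.042]))
A=cv2.resize(w[125:215,221:291],(466,600),interpolation=cv2.INTER_CUBIC)
B=cv2.resize(w2[150:210,228:278],(300,360),interpolation=cv2.INTER_CUBIC)
o=np.zeros((600,770,3),np.uint8);o[:,:466]=A;o[:360,470:]=B;cv2.imwrite("pics/crop7.png",o)
E
```

```text
False
[ 0.44244148 -0.04394788  0.1700156 ] [7.60398549e-01 6.49456731e-01 8.36011939e-06 2.62952189e-05] 0.023992453141226295 [-0.06789115 -0.01028727 -0.27846532] [-0.05909881  0.02887604  0.04853208] 20.1833
[257.25750746 189.55585758] [257.19788556 180.8681201 ]
```

View pics/crop7.png

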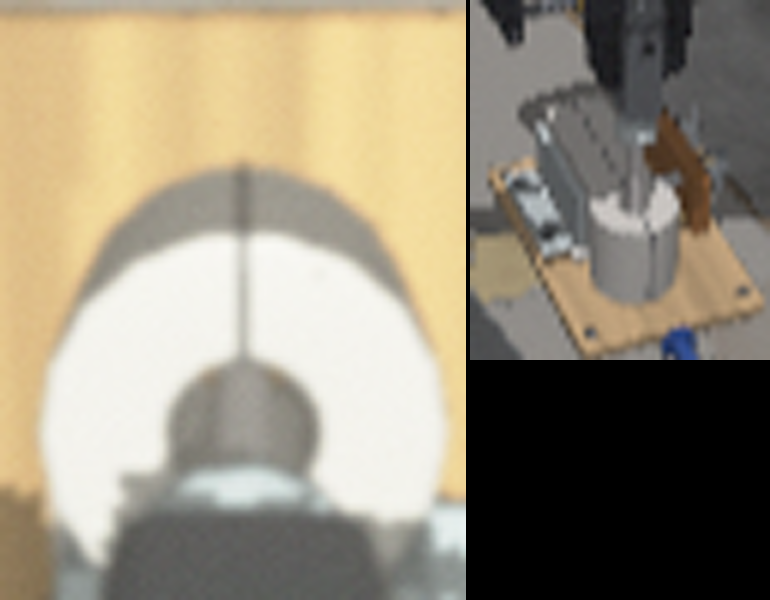

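The rod is in the bore with no force change (ft_z ≈ −0.3 N). In the crop the bore spans x 168–320 (centre 244) with the rod at about 247, and the nose is at the lower rim from this perspective. I have used 12 views, so the last centring check is numeric.

```bash
python3 - <<'E'
from h import *
I=cv2.cvtColor(cv2.imread("pics/in.png"),6);O=cv2.cvtColor(cv2.imread("pics/over.png"),6)
print("in")
for r in range(177,196,2): print(r,I[r,243:273].tolist())
print("over")
for r in range(170,190,1): print(r,O[r,245:270].tolist())
S=cv2.imread("pics/in_s.png"); g=cv2.cvtColor(S,6)
print("side")
for r in range(176,192): print(r,g[r,246:266].tolist())
c2=cams.get_calibration("side");print(proj(c2,[.4437,-.0456,.072]),[proj(c2,[.4437+a,-.0456+b,.072]).round(2).tolist() for a,b in((.01,0),(0,.01))])
E
```

```text
in
177 [243, 243, 242, 243, 242, 242, 243, 242, 243, 241, 242, 241, 234, 213, 184, 207, 233, 239, 242, 242, 243, 243, 242, 243, 243, 243, 243, 244, 244, 244]
179 [243, 242, 244, 243, 244, 242, 243, 238, 231, 221, 211, 196, 179, 163, 155, 159, 172, 187, 199, 217, 229, 236, 240, 243, 244, 244, 243, 243, 242, 243]
181 [243, 243, 243, 243, 242, 235, 224, 197, 165, 147, 141, 144, 149, 156, 157, 158, 154, 146, 138, 139, 153, 180, 211, 231, 239, 242, 242, 242, 243, 243]
183 [243, 243, 243, 238, 225, 189, 159, 146, 141, 134, 134, 141, 151, 157, 160, 158, 156, 152, 141, 129, 126, 128, 142, 173, 212, 236, 243, 242, 242, 243]
185 [243, 241, 235, 216, 174, 147, 139, 138, 137, 132, 133, 144, 154, 153, 160, 157, 160, 152, 144, 140, 138, 133, 127, 133, 159, 204, 232, 242, 243, 242]
187 [242, 239, 225, 183, 145, 134, 141, 141, 135, 133, 135, 144, 151, 156, 159, 157, 158, 153, 144, 142, 141, 137, 135, 129, 132, 167, 218, 237, 243, 242]
189 [241, 238, 218, 166, 140, 135, 141, 134, 132, 128, 138, 145, 153, 156, 158, 160, 156, 153, 148, 141, 140, 137, 132, 128, 123, 153, 206, 236, 242, 243]
191 [243, 23
[... 4019 characters left out ...]
 196, 155, 89, 59, 77]
186 [108, 96, 119, 178, 198, 197, 197, 199, 184, 189, 172, 168, 195, 198, 198, 176, 116, 98, 60, 80]
187 [109, 97, 102, 139, 165, 190, 197, 196, 198, 197, 197, 135, 198, 194, 167, 136, 102, 86, 68, 77]
188 [109, 96, 103, 112, 121, 159, 168, 179, 175, 183, 182, 147, 159, 165, 125, 120, 110, 128, 123, 88]
189 [110, 96, 101, 115, 122, 126, 129, 146, 139, 153, 153, 146, 92, 132, 126, 119, 115, 156, 155, 127]
190 [110, 99, 102, 114, 122, 128, 131, 134, 136, 137, 139, 135, 99, 131, 126, 118, 114, 154, 158, 155]
191 [161, 137, 99, 113, 121, 128, 132, 134, 135, 136, 139, 136, 106, 132, 123, 117, 111, 150, 156, 155]
[254.16914642 183.08960271] [[251.76, 184.0], [255.58, 184.7]]
```

```bash
python3 - <<'E'
from h import *
s=bot.get_state(); print(s["time"],s["position"],s["ft_force"],s["gripper_width"],abs(s["joint_velocities"]).max())
job.sign_off()
E
```

```text
20.2333 [ 0.44245138 -0.04393354  0.17002532] [-0.12545746  0.17002165 -1.37427503] 0.023795238127884012 0.0016694684640615484
the job is handed in; nothing more can be done
```

I took the grey lamp out of the rack and swept its tip along the seam from the plain end to the bore. The sweep ran at about 2 cm/s with the tip about 7 mm above the top. I then lowered the rod into the bore and handed the job in at 20.2 s. No verdict was reported.

- **Grip and stillness:** the gripper still holds the lamp at 23.8 mm opening and the arm is still. I saw no sign of contact, though the force readings vary by 1–2 N.
- **Centring:** across the seam the rod is within about 0.5 mm of the bore's centre in the wrist image. Along the seam it should be within about 1 mm. That figure comes from the tip's outline before lowering, because the rim hides the tip inside the bore.
- **Depth:** the tip is at about 42 mm, or 30 mm below the mouth. This comes from the height at which I gripped the lamp and was not seen directly.
- **Disagreements:** the side camera is coarse and put the tip up to about 2 mm lower than computed. In the final picture it could not rule out an offset of up to about 2.6 mm along the seam, which is inside the 3.5 mm limit. The first top-camera estimates of lamp and bore were 3–5 mm off the close wrist views, and I used the wrist views.

I did not check afterwards that the bystanders stayed in place. The lamp and gripper passed well above them.

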